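# Open the bag sealer with its two release keys

### The job

Open the bag sealer on the pastry counter: with one fingertip on each, press the two red release keys down together and keep both down until the lid has risen by itself all the way to its stop, then let both keys up and move clear. Leave the lid itself and the blue start key alone, and do not pick up or disturb anything standing around or on the sealer.

Things in the scene. Friction and masses are not known exactly. Their poses are not given: they have to be found in the camera images.
- sealer: countertop vacuum bag sealer, dark housing, aluminium lid, 320 mm wide (its y) and 190 deep (its x), fixed. Origin: centre of its underside, on the counter. x points from the front panel (robot's side) back to the hinge, y to its left, z up. Front panel: level strip at x -95 to -49 mm, 62 mm above the counter, open above. Shut lid: x -44 to +79 mm, top 78 mm above the counter
- release_left_top (a point): centre of the top of the left (+y) red release key, the sealer's point (-74, 32, 71) mm when up; it moves with the key; axes as the sealer's. The two red keys, each 26 mm (x) by 30 mm (y) in one steel bezel, stand 9 mm above the panel, centres 64 mm apart along the sealer's y, 34 mm of open panel between them
- release_right_top (a point): the same for the right (-y) red release key, the sealer's point (-74, -32, 71) mm when up
- release_left (a joint): travel of the left release key, straight down, m: 0 up, 0.007 fully down. Sprung: 1.5 N starts it, 5 N holds it fully down; it comes up by itself. From about 0.004 on it frees its own (left) lid catch; letting it up brings the catch back
- release_right (a joint): the same for the right release key and the right lid catch
- lid (a joint): angle of the lid about its hinge at the back, rad: 0 shut, 0.40 fully up at its stop, where it stays. Once BOTH catches are free together a spring and damper raise it slowly, in about 3 s. Either catch alone keeps it shut; if a key comes up before about 0.3 rad a safety notch can catch the lid half way
- lid_edge (a point): middle of the top front edge of the lid, the sealer's point (-44, 0, 78) mm when shut, 30 mm behind the line of the key centres; with the lid fully up it stands at about (-25, 0, 124) mm, up and away from the keys
- start_key (a joint): travel of the round blue start key (it would start the pump), m: 0 up, 0.004 down. To be left alone
- start_key_top (a point): centre of the top of the blue start key, 22 mm across, the sealer's point (-74, 92, 66) mm: on the same panel, its centre 60 mm to the left (+y) of the left release key's, 4 mm proud
- cupcake_a: cupcake in a blue paper-look case, 66 mm across the top, 50 mm at the foot, 58 mm tall, standing on the marble in front of the sealer at its right (-y) half. Loose; origin: centre of its underside. Not part of the job, to be left alone
- cupcake_b: a second cupcake of the same kind and size, in front of the sealer at its left (+y) half. Loose; origin: centre of its underside. Not part of the job, to be left alone
- nozzle: small steel piping nozzle, cone 28 mm wide and 44 mm tall, standing wide end down on the sealer's front panel near its right (-y) end. Loose; origin: centre of its underside. Not part of the job, to be left alone
- cherry_jar: open glass jar of cherries with a cream label, 84 mm wide, 128 mm tall, to the left (+y) of the sealer. Loose; origin: centre of its underside. Not part of the job, to be left alone
- shaker: pink sprinkle shaker with a white cap, 49 mm wide, 94 mm tall, to the right (-y) of the sealer. Loose; origin: centre of its underside. Not part of the job, to be left alone
- palette_knife: palette knife with a dark wooden handle, 240 mm long, lying on the marble beyond the shaker. Loose; origin in the middle of its length. Not part of the job, to be left alone
- icing_bowl: blue ceramic bowl, 120 mm wide, 55 mm tall, to the left (+y) of the sealer, nearer the robot than the jar. Loose; origin: centre of its underside. Not part of the job, to be left alone

How it is judged:
On the way, in this order (a step that is already met when the one before it is completed fails the run):
1. both red release keys are down together, a fingertip on each, the lid still nearly shut (value of joint each of release_left, release_right above 0.0035 m and contact force between the fingers and release_left_c0 above 0.5 N and contact force between the fingers and release_right_c0 above 0.5 N and value of joint lid below 0.15 rad), for 0.15 s.
2. both keys are still held down when the lid has come fully up (value of joint each of release_left, release_right above 0.003 m and value of joint lid above 0.37 rad), for 0.1 s.
At the end, for the whole second after the job is handed in: The lid stands fully up (0.37 rad or more) and at rest, both release keys are back up (within 1.5 mm), the start key is up, and every loose thing is upright and within 15 mm of where it stood (value of joint lid above 0.37 rad and velocity of joint lid below 0.03 rad/s and value of joint each of release_left, release_right below 0.0015 m and value of joint start_key below 0.001 m and distance of each of cupcake_a, cupcake_b, nozzle, cherry_jar, shaker, palette_knife, icing_bowl from where it was at the start of the episode below 0.015 m and angle between each of cupcake_a, cupcake_b, nozzle, cherry_jar, shaker, icing_bowl's own z axis and vertical below 0.15 rad); the robot touches nothing.
It fails at once if a release key is let up (less than 2 mm down) while the lid is part way up, between 0.06 and 0.36 rad (value of joint lid between 0.06 and 0.36 rad and value of joint any of release_left, release_right below 0.002 m).
It fails at once if the blue start key is pressed (2 mm or more) (value of joint start_key above 0.002 m).
It fails at once if the robot pushes or pries the lid (more than 4 N) (contact force between any of the arm, the fingers and lid_c0 above 4 N).
It fails at once if a loose thing is lifted, pushed over or moved more than 15 mm (distance of any of cupcake_a, cupcake_b, nozzle, cherry_jar, shaker, palette_knife, icing_bowl from where it was at the start of the episode above 0.015 m).
It also fails if it takes over 32 s, if anything falls off the work surface, if the arm or the gripper's body presses on something with over 40 N, if the wrist force passes 120 N, or if a joint passes its speed limit or range.

### The arm

A 7-joint arm with a two-finger parallel gripper is mounted at the origin on the work surface. World frame = base frame: x ahead of the robot, y to its left, z up, the work surface at z = 0. Lengths are in m, angles in rad, forces in N, time in s.
With the tool pointing down it reaches from about 0.425 to 0.925 m from the base axis. Payload 6.8 kg.
Tool frame: the origin (TCP) lies midway between the tips of the shut fingers; the grasp point (between the pads) lies 19 mm behind it; x points along the fingers, y is the direction in which the jaws open and shut, and the axes are right-handed (so a half turn about x gives the same grasp; the last joint's range is limited). The gripper opens to 85 mm and grips with 20 to 120 N. Pads are 22 mm wide; open, the fingers measure 114 mm over their backs; the gripper's body (76 mm by 85 mm) begins 54 mm behind the grasp point. The pads swing forward as they close: fully open they stand 13 mm farther back than shut.
Start: joints at [-1.346, 0.477, 0.022, 1.555, -0.011, 1.109, -0.083], TCP at [0.221, 0.638, 0.231] pointing down, gripper open.
Joint ranges: [-2.96, 2.96], [-0.34, 2.1], [-1.41, 1.46], [0.24, 2.44], [-1.37, 4.51], [0.17, 1.92], [-2.96, 2.96]. Speed limits (rad/s): [2.39, 2.39, 3.14, 3.14, 3.14, 3.14, 3.14].

### API

Orientations are given as a rotation vector (axis times angle).
In Python, from bench import r gives the robot as it stands.
- The arm moves only by the tool carry_out, never from a script. Its argument "targets" is one flat list of numbers, 7 for each row, row after row: the finger opening in m, from 0 to 0.0854, then the shift along the tool's x, y, z in m, then the turn, a rotation vector about the tool's x, y, z in units of 5 degrees (1.0 is 5 degrees). A call has 1 to 12 rows; each row is the pose to reach, as a shift and turn from the pose measured when the call began, along the tool's axes at that moment; what a row does not reach only later rows make up. A row lasts 1/8 s, in which the tool goes at most 62.5 mm and 10.7 degrees, less where a joint would pass 70% of its speed; a pose out of reach is approached as far as the arm can. A call with a gripper value outside its range is refused whole. The fingers move at their own pace and stop on an object; "squeeze" is the grip in N (left out, the last holds). Time passes only in rows, so rows that repeat a pose let the fingers close. It gives the time, the measured TCP pose, the force and the opening at its end, in the units of the state.
- r.get_obs(): the state, without advancing time (a new reading comes with each control period).
- r.grab_frame(name): name is "scene" or "top" or "wrist"; returns the picture (400x640x3 uint8, blue, green, red); there is no depth.
- r.camera_info(name): a dict with "fx", "fy", "cx", "cy" (pixels), "D" ([k1, k2, p1, p2, k3] as OpenCV has them; the pictures are not rectified), "xyz" and "orientation" of the camera in the world. Camera axes: x right, y up, looking along -z (the intrinsics and any distortion apply to the point x, -y, -z); pixel columns grow to the right and rows downward; lengths in m; the calibration is good to about 2 mm. A picture is of the moment at which its call begins: read the wrist's pose just before it. camera_info takes no time and is no camera call; for the wrist camera it gives the pose at the moment of the call.
- r.hand_in(): hands the job in, once; it reports no verdict.
The state is a dict: "clock": time; "joints": joint angles; "qvel": joint speeds; "tau": joint torques, N m; "tcp_pos": TCP position; "orientation": TCP orientation; "contact_force": force on the tool from outside, world axes, zero at the start; "moment": the same for the moment, N m; "grip_width": finger opening in m.
Only numpy, scipy, OpenCV 4.12 (cv2) and the standard library are available. Lean on these libraries where they do the work, as an engineer would, in place of code of your own. Each camera call takes 0.05 s, during which the arm holds its last target. There are 200 camera calls.

## Working session

There is one attempt and no reset: what is moved stays moved. The work goes in short steps, Python scripts to look and compute and a tool call to move; the robot and the scene stay as the last step left them, time stands still between calls to the robot, and variables do not carry over. Pictures are saved under pics/ and viewed, about 8 in all and at most 12, crops included, and the job is handed in when it is done.

Besides the shell and the picture viewer there is one more tool, called as name(argument=value, ...) on one line, values as JSON. carry_out: Moves the arm, as the interface text tells. Its arguments: {"type":"object","properties":{"targets":{"type":"array","items":{"type":"number"}},"squeeze":{"type":"number"}},"required":["targets"]}

```bash
mkdir -p pics; ls; cat > h.py <<'E'
import numpy as np, cv2
from scipy.spatial.transform import Rotation as R
from bench import r
def snap(n,f):
    i=r.camera_info(n); g=r.grab_frame(n); cv2.imwrite('pics/'+f,g); return i,g
def rot(o):
    o=np.array(o,float)
    return R.from_rotvec(o) if o.size==3 else (R.from_quat(o) if o.size==4 else R.from_matrix(o))
def K(i): return np.array([[i['fx'],0,i['cx']],[0,i['fy'],i['cy']],[0,0,1.]])
def onplane(i,uv,z):
    p=cv2.undistortPoints(np.array(uv,float).reshape(-1,1,2),K(i),np.array(i['D'],float)).reshape(-1,2)
    d=rot(i['orientation']).apply(np.c_[p[:,0],-p[:,1],-np.ones(len(p))]); c=np.array(i['xyz'])
    return c+d*((np.broadcast_to(z,len(p))-c[2])/d[:,2])[:,None]
def proj(i,P):
    q=rot(i['orientation']).inv().apply(np.array(P,float).reshape(-1,3)-np.array(i['xyz']))*[1,-1,-1]
    return cv2.projectPoints(q,np.zeros(3),np.zeros(3),K(i),np.array(i['D'],float))[0].reshape(-1,2)
E
python3 - <<'E'
from h import *
print(r.get_obs())
for n in("top","scene"):
    i,g=snap(n,n+'0.png'); print(n,i)
print(r.camera_info("wrist"))
E
```

```text
pics
{'clock': 0.0, 'joints': array([-1.34608663,  0.47781354,  0.02234936,  1.55646733, -0.01151506,
        1.10927102, -0.08310419]), 'qvel': array([-1.89134337e-04,  1.15340516e-04,  5.87156766e-04, -2.03915776e-03,
       -5.26194902e-04,  8.10050920e-05, -3.19859618e-05]), 'tau': array([-1.00338426e-06, -5.96441317e+01,  1.60757158e+00, -2.81188685e+01,
        1.23377703e-02,  9.19958402e-03, -9.65452891e-07]), 'tcp_pos': array([0.22034451, 0.63739572, 0.23031017]), 'orientation': array([ 0.25973784,  1.55514869, -0.26261153]), 'contact_force': array([-0.04371427, -0.14066956,  0.26489526]), 'moment': array([-0.00126931,  0.00492053, -0.02351731]), 'grip_width': 0.08534118030346609}
top {'fx': 442.4462567417739, 'fy': 442.4462567417739, 'cx': 322.6925098787939, 'cy': 199.30330061473313, 'D': array([-0.06274926,  0.        ,  0.        ,  0.        ,  0.        ]), 'xyz': array([0.45164855, 0.05448186, 1.01257394]), 'orientation': array([ 0.05595402, -0.1167639 , -1.54503594])}
scene {'fx': 447.0639827992695, 'fy': 447.0639827992695, 'cx': 318.22338937792586, 'cy': 205.82023803570482, 'D': array([-0.07547581,  0.        ,  0.        ,  0.        ,  0.        ]), 'xyz': array([ 1.00581936, -0.1582248 ,  0.88443106]), 'orientation': array([0.48043692, 0.31004051, 1.10859175])}
{'fx': 334.55445117076255, 'fy': 334.55445117076255, 'cx': 320.16421891550164, 'cy': 199.0794516367965, 'D': array([-0.00679254,  0.        ,  0.        ,  0.        ,  0.        ]), 'xyz': array([0.14380297, 0.66450907, 0.37319779]), 'orientation': array([-0.27823564, -0.19713569,  1.22813333])}
```

View pics/top0.png

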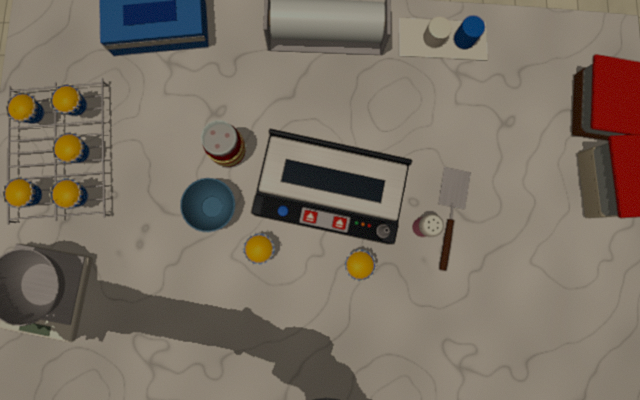

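View pics/scene0.png

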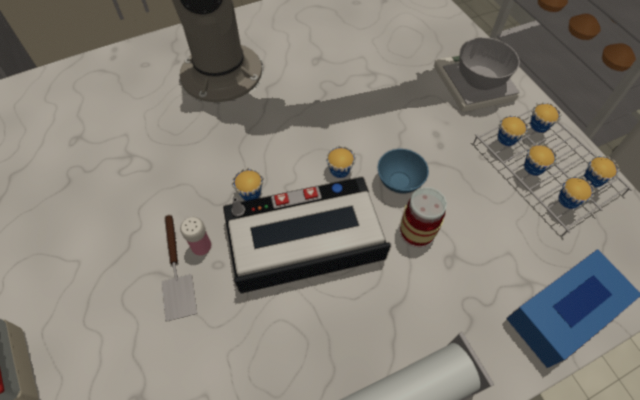

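Top view: sealer centred at about (332,187), red keys at about (310,216) and (340,222), blue key (283,211), nozzle (383,231), and cupcakes (258,248) and (360,264). The scene view agrees with this. I'll enlarge both for exact pixels.

```bash
python3 - <<'E'
import cv2,numpy as np
a=cv2.imread('pics/top0.png')[195:285,240:410]; b=cv2.imread('pics/scene0.png')[140:220,220:360]
a=cv2.resize(a,(680,360),interpolation=3); b=cv2.resize(b,(560,320),interpolation=3)
b=cv2.resize(b,(680,240+148)) if 0 else b
im=np.zeros((600,680,3),np.uint8); im[:360]=a; b=cv2.resize(b,(420,240)); im[360:,:420]=b
cv2.imwrite('pics/c1.png',im)
E
```

```text
(no output)
```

View pics/c1.png

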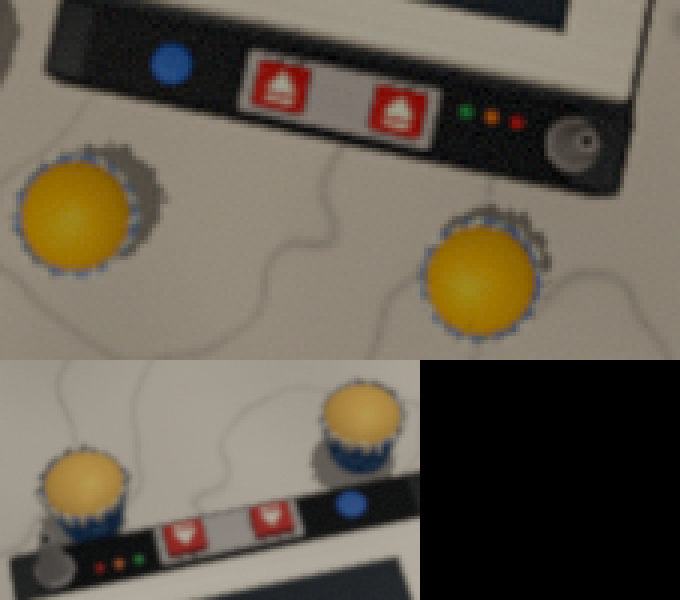

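```bash
python3 - <<'E'
from h import *
t=r.camera_info('top');s=r.camera_info('scene')
P=onplane(t,[(310.1,216.6),(339.4,222.4),(282.9,210.9)],[.071,.071,.066]); print(P)
S=onplane(s,[(310.5,192.8),(281.5,199.1),(336.8,187.8)],[.071,.071,.066]); print(S)
print(onplane(t,[(258.7,248.4),(360.2,264.9),(386.4,230.4)],[.05,.05,.106]))
for Q in(P,S):
    d=Q[0]-Q[1]; print(np.linalg.norm(d),np.degrees(np.arctan2(-d[0],d[1])),np.linalg.norm(Q[2]-Q[0]))
o=r.get_obs(); M=rot(o['orientation']).as_matrix(); print(M)
m=(P[:2].mean(0)+S[:2].mean(0))/2; print(m)
E
```

```text
[[ 0.51865053  0.0450384   0.071     ]
 [ 0.50777994 -0.01775977  0.071     ]
 [ 0.52978903  0.10350909  0.066     ]]
[[ 0.52345128  0.04406466  0.071     ]
 [ 0.51192946 -0.01897967  0.071     ]
 [ 0.53282879  0.10293344  0.066     ]]
[[ 0.44869742  0.15393017  0.05      ]
 [ 0.41794488 -0.06619456  0.05      ]
 [ 0.49145492 -0.11254189  0.106     ]]
0.06373209899739249 -9.820786000912735 0.05973180031546458
0.0640885365200996 -10.356936848002944 0.059820325670408285
[[-4.34853415e-04  3.26732214e-01  9.45116856e-01]
 [-1.61453150e-03  9.45115484e-01 -3.26732483e-01]
 [-9.99998602e-01 -1.66800167e-03  1.16532755e-04]]
[0.5154528 0.0130909 0.071    ]
```

```bash
python3 - <<'E'
from h import *
o=r.get_obs(); Rm=rot(o['orientation'])
ya=np.radians(-10); X=[0,0,-1]; Y=[-np.sin(ya),np.cos(ya),0]; Z=np.cross(X,Y)
T=R.from_matrix(np.c_[X,Y,Z])
print(Rm.inv().apply(np.array([.512,.013,.19])-o['tcp_pos']), np.degrees((Rm.inv()*T).as_rotvec())/5)
E
```

```text
[ 0.0413031  -0.49482738  0.47963919] [-1.81411472e+00 -1.80396758e-04  1.91796652e-02]
```

carry_out(targets=[0.05,0,-0.04,0.039,0,0,0,0.05,0,-0.08,0.078,0,0,0,0.05,0,-0.122,0.118,-0.3,0,0,0.05,0,-0.164,0.159,-0.6,0,0,0.05,0,-0.206,0.2,-0.9,0,0,0.05,0,-0.248,0.241,-1.2,0,0,0.05,0,-0.29,0.281,-1.5,0,0,0.05,0,-0.332,0.322,-1.8,0,0,0.05,0,-0.374,0.363,-1.8,0,0,0.05,0.01,-0.416,0.404,-1.8,0,0,0.05,0.02,-0.457,0.444,-1.8,0,0,0.05,0.04,-0.495,0.48,-1.8,0,0])

```text
clock: 1.6
tcp_pos: [0.5134, 0.0109, 0.1915]
orientation: [0.137, 1.565, -0.139]
contact_force: [0.9, 1.3, 0.9]
grip_width: 0.0501
```

```bash
python3 - <<'E'
from h import *
i,g=snap('wrist','w1.png'); o=r.get_obs(); print(o['clock'],o['tcp_pos'],o['grip_width'],rot(o['orientation']).as_matrix().round(3),i['xyz'])
P=[[.521,.0445,.071],[.510,-.0184,.071]]
print(proj(i,P))
E
```

```text
1.65 [0.51372211 0.00326498 0.18915851] 0.049827486792565774 [[-0.     0.183  0.983]
 [-0.006  0.983 -0.183]
 [-1.    -0.006  0.001]] [0.43339344 0.02565425 0.33412123]
[[361.25143962 193.80463439]
 [283.82362511 193.92786019]]
```

View pics/w1.png

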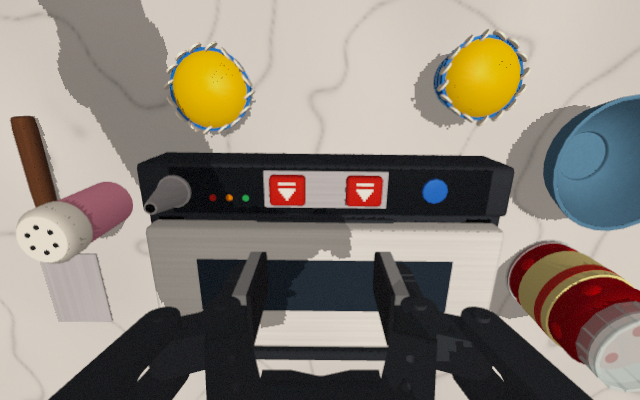

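The keys are at about (364,191) and (288,191), the blue key is at (435,191), and the fingers are in the lower middle. The arm was still settling, so I'll re-measure the keys by red centroid.

```bash
python3 - <<'E'
from h import *
for k in range(4): i,g=snap('wrist','w2.png')
o=r.get_obs(); print(o['clock'],o['tcp_pos'],o['contact_force'],np.abs(o['qvel']).max())
h=cv2.cvtColor(g,cv2.COLOR_BGR2HSV); m=((h[...,1]>170)&((h[...,0]<6)|(h[...,0]>174))&(h[...,2]>120)).astype(np.uint8)
m[:, :250]=0; m[:,400:]=0; m[260:]=0
m=cv2.morphologyEx(m,cv2.MORPH_CLOSE,np.ones((25,25)))
n,_,st,c=cv2.connectedComponentsWithStats(m); print(st)
uv=[s[:2]+(s[2:4]-1)/2 for s in st[1:] if s[4]>300]; uv=np.array(uv); 
P=onplane(i,uv,.071); print(uv,P); d=P[np.argmax(P[:,1])]-P[np.argmin(P[:,1])]
print(np.linalg.norm(d),np.degrees(np.arctan2(-d[0],d[1])))
Rm=rot(o['orientation'])
ya=np.radians(-10.2); X=[0,0,-1]; Y=[-np.sin(ya),np.cos(ya),0]; Z=np.cross(X,Y); T=R.from_matrix(np.c_[X,Y,Z])
print('mid in tool',Rm.inv().apply(P.mean(0)-o['tcp_pos']),np.degrees((Rm.inv()*T).as_rotvec())/5)
E
```

```text
1.85 [0.51192862 0.01323144 0.19103078] [-0.4082471   1.10626844 -1.25438317] 0.022024050494134324
[[     0      0    640    400 253937]
 [   269    178     36     30   1033]
 [   346    179     36     30   1030]]
[[286.5 192.5]
 [363.5 193.5]] [[ 0.50692189 -0.01503168  0.071     ]
 [ 0.51888162  0.04708036  0.071     ]]
0.06325299430577938 -10.898961832332944
mid in tool [0.1200254  0.00311072 0.00060153] [ 0.02561045 -0.01256528  0.01821778]
```

The wrist, top and scene cameras put the midpoint within 3 mm of each other. I'll descend to about 10 mm above the keys and look again.

carry_out(targets=[0.05,0.03,0.001,-0.002,0,0,0,0.05,0.06,0.001,-0.002,0,0,0,0.05,0.09,0.001,-0.002,0,0,0,0.05,0.112,0.001,-0.002,0,0,0,0.05,0.112,0.001,-0.002,0,0,0,0.05,0.112,0.001,-0.002,0,0,0])

```text
clock: 2.6
tcp_pos: [0.5105, 0.0155, 0.08]
orientation: [0.136, 1.567, -0.137]
contact_force: [-0.3, 0.5, -0.0]
grip_width: 0.0498
```

```bash
python3 - <<'E'
from h import *
i,g=snap('wrist','w3.png'); o=r.get_obs(); print(o['clock'],o['tcp_pos'],o['contact_force'],o['grip_width'])
i2,g2=snap('scene','s3.png')
im=np.zeros((600,640,3),np.uint8); im[:320]=cv2.resize(g[140:340,120:520],(640,320),interpolation=3)
im[320:]=cv2.resize(g2[130:235,210:420],(640,320),interpolation=3)[:280]
cv2.imwrite('pics/c3.png',im)
E
```

```text
2.65 [0.51068443 0.0152373  0.08016089] [-0.17458149  0.54287443 -0.53771772] 0.049899598267639886
```

View pics/c3.png

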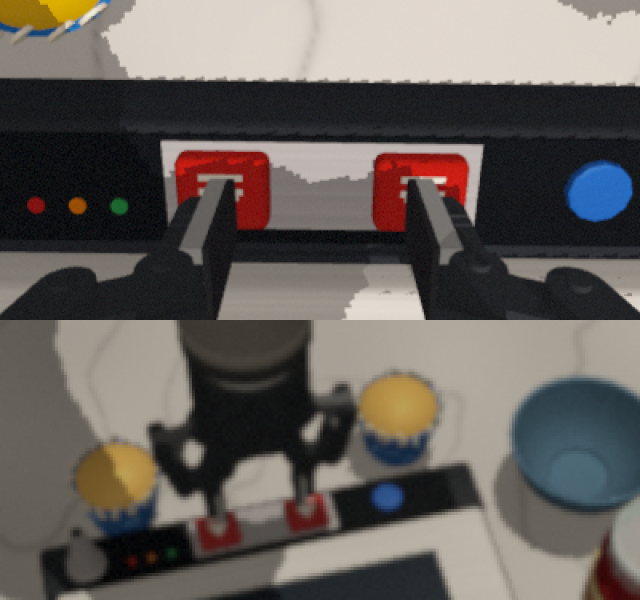

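Both fingertips sit symmetrically over the red keys (crop (220,185) and (425,185)), clear of the blue key and the lid. Pressing gently now.

carry_out(targets=[0.05,0.006,0,0,0,0,0,0.05,0.01,0,0,0,0,0,0.05,0.013,0,0,0,0,0,0.05,0.015,0,0,0,0,0,0.05,0.016,0,0,0,0,0,0.05,0.016,0,0,0,0,0])

```text
clock: 3.45
tcp_pos: [0.5107, 0.0151, 0.0644]
orientation: [0.137, 1.566, -0.138]
contact_force: [-1.5, 0.1, 6.2]
grip_width: 0.0501
```

About half travel, roughly 3 N per key. I'll press on to near the bottom quickly and hold.

carry_out(targets=[0.05,0.0025,0,0,0,0,0,0.05,0.004,0,0,0,0,0,0.05,0.004,0,0,0,0,0,0.05,0.004,0,0,0,0,0])

```text
clock: 3.95
tcp_pos: [0.5108, 0.0151, 0.061]
orientation: [0.138, 1.566, -0.138]
contact_force: [-2.9, -0.2, 9.7]
grip_width: 0.05
```

carry_out(targets=[0.05,0.001,0,0,0,0,0,0.05,0.001,0,0,0,0,0,0.05,0.001,0,0,0,0,0,0.05,0.001,0,0,0,0,0,0.05,0.001,0,0,0,0,0,0.05,0.001,0,0,0,0,0,0.05,0.001,0,0,0,0,0,0.05,0.001,0,0,0,0,0])

```text
clock: 4.95
tcp_pos: [0.5108, 0.0151, 0.061]
orientation: [0.138, 1.566, -0.137]
contact_force: [-4.8, 0.8, 15.1]
grip_width: 0.05
```

```bash
python3 - <<'E'
from h import *
i,g=snap('scene','s4.png'); i2,w=snap('wrist','w4.png'); o=r.get_obs(); print(o['clock'],o['tcp_pos'],o['contact_force'])
im=np.zeros((600,640,3),np.uint8); im[:240]=cv2.resize(w[140:340,90:550],(640,240)); im[240:]=cv2.resize(g[130:298,200:420],(640,489),interpolation=3)[:360]
cv2.imwrite('pics/c4.png',im)
E
```

```text
5.05 [0.51074863 0.01504904 0.06098625] [-4.71816004 -0.11452732 14.5157046 ]
```

View pics/c4.png

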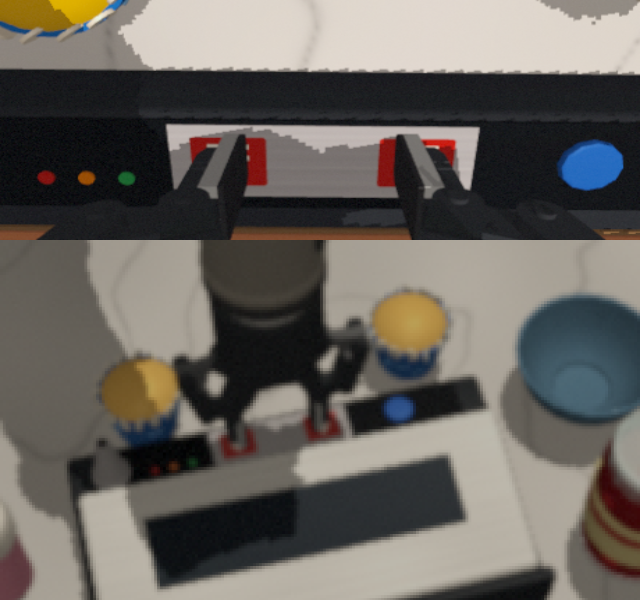

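The lid is rising, with orange seal visible under it, and both keys are bottomed. Keep holding.

carry_out(targets=[0.05,0.001,0,0,0,0,0,0.05,0.001,0,0,0,0,0,0.05,0.001,0,0,0,0,0,0.05,0.001,0,0,0,0,0,0.05,0.001,0,0,0,0,0,0.05,0.001,0,0,0,0,0,0.05,0.001,0,0,0,0,0,0.05,0.001,0,0,0,0,0,0.05,0.001,0,0,0,0,0,0.05,0.001,0,0,0,0,0,0.05,0.001,0,0,0,0,0,0.05,0.001,0,0,0,0,0])

```text
clock: 6.55
tcp_pos: [0.5108, 0.0151, 0.061]
orientation: [0.139, 1.567, -0.137]
contact_force: [-4.6, 0.7, 16.0]
grip_width: 0.0502
```

carry_out(targets=[0.05,0.001,0,0,0,0,0,0.05,0.001,0,0,0,0,0,0.05,0.001,0,0,0,0,0,0.05,0.001,0,0,0,0,0,0.05,0.001,0,0,0,0,0,0.05,0.001,0,0,0,0,0,0.05,0.001,0,0,0,0,0,0.05,0.001,0,0,0,0,0,0.05,0.001,0,0,0,0,0,0.05,0.001,0,0,0,0,0,0.05,0.001,0,0,0,0,0,0.05,0.001,0,0,0,0,0])

```text
clock: 8.05
tcp_pos: [0.5107, 0.0151, 0.061]
orientation: [0.14, 1.567, -0.137]
contact_force: [-5.2, 0.1, 16.0]
grip_width: 0.0499
```

```bash
python3 - <<'E'
from h import *
i,g=snap('scene','s5.png'); 
m=np.array([.5145,.0145,0]); ya=np.radians(-10.3); A=R.from_euler('z',ya)
for k in range(12): i,g2=snap('scene','s6.png')
o=r.get_obs(); print(o['clock'],o['tcp_pos'],o['contact_force'])
c=np.s_[130:300,190:440]
print('moving px',(cv2.absdiff(g,g2)[c].max(2)>25).sum())
org=m-A.apply([-.074,0,0])
L=lambda a:proj(i,org+A.apply(a))
sh=L([[-.044,.14,.078],[-.044,-.14,.078]]); up=L([[-.025,.14,.124],[-.025,-.14,.124]]); print(sh,up)
v=g2.copy()
cv2.imwrite('pics/c5.png',cv2.resize(v[130:300,190:440],(800,544),interpolation=3))
E
```

```text
8.7 [0.51075937 0.01509171 0.06097186] [-4.76255561  0.30116526 15.38993424]
moving px 0
[[362.71813797 190.33236669]
 [233.75571911 218.78691501]] [[367.36866103 185.60139547]
 [231.41899115 215.45297714]]
```

View pics/c5.png

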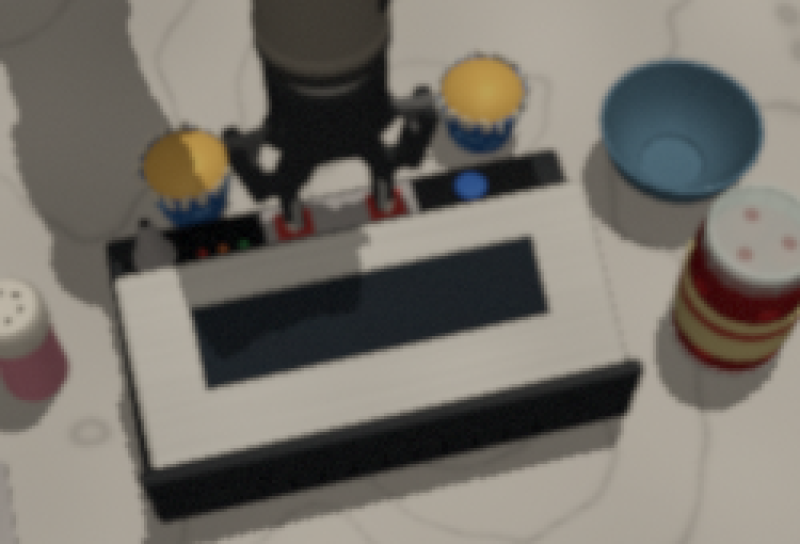

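The lid is stationary and well up, with everything else undisturbed. Before letting go I'll check the angle quantitatively: the lid edge against its predicted fully-up line in the wrist and top views.

```bash
python3 - <<'E'
from h import *
m=np.array([.5145,.0145,0]); A=R.from_euler('z',np.radians(-10.3)); org=m-A.apply([-.074,0,0])
# hinge from the two edge positions
p0=np.array([-.044,.078]);p1=np.array([-.025,.124]);c=(p0+p1)/2;d=p1-p0;n=np.array([d[1],-d[0]])/np.hypot(*d)
h=c+n*np.hypot(*d)/2/np.tan(.2); print('hinge',h)
def edge(a):
    v=p0-h; q=h+np.array([np.cos(a)*v[0]+np.sin(a)*v[1],-np.sin(a)*v[0]+np.cos(a)*v[1]]); return [org+A.apply([q[0],y,q[1]]) for y in np.linspace(-.15,.15,31)]
out=[]
for nme,bx in (('wrist',(60,180,580,400)),('scene',(200,150,400,260))):
    i,g=snap(nme,nme+'7.png'); x0,y0,x1,y1=bx; s=640/(x1-x0) if nme=='wrist' else 3.2
    g=cv2.resize(g[y0:y1,x0:x1],None,fx=s,fy=s,interpolation=3)
    for a,col in((.2,(0,255,255)),(.3,(255,0,255)),(.4,(0,255,0))):
        uv=(proj(i,edge(a))-[x0,y0])*s; cv2.polylines(g,[uv.round().astype(int)],False,col,1)
    g=cv2.copyMakeBorder(g,0,0,0,max(0,640-g.shape[1]),0)[:300 if nme=='wrist' else 280,:640]; out.append(g)
cv2.imwrite('pics/c7.png',np.vstack(out)); print(r.get_obs()['clock'])
E
```

```text
hinge [0.07896256 0.05413503]
8.8
```

View pics/c7.png

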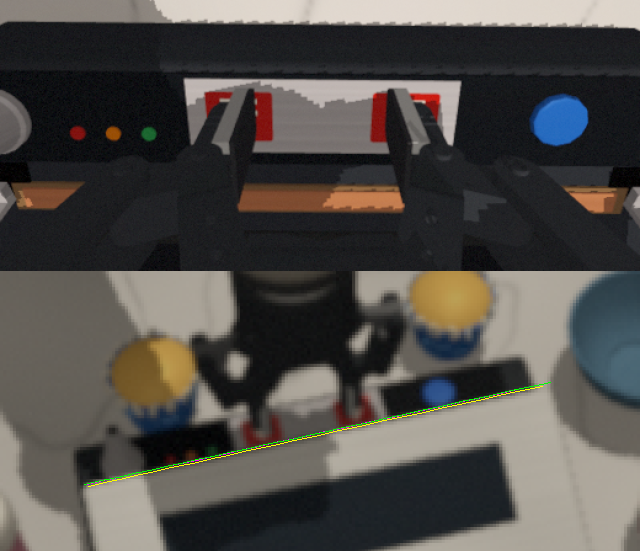

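The scene view is insensitive to the angle. The wrist view shows the seal strip and fingers clear of the lid. I'll check from the top camera.

```bash
python3 - <<'E'
from h import *
m=np.array([.5145,.0145,0]); A=R.from_euler('z',np.radians(-10.3)); org=m-A.apply([-.074,0,0])
p0=np.array([-.044,.078]);h=np.array([.079,.0541])
i,g=snap('top','t8.png')
g0=cv2.imread('pics/top0.png')
def edge(a,ys):
    v=p0-h; q=h+np.array([np.cos(a)*v[0]+np.sin(a)*v[1],-np.sin(a)*v[0]+np.cos(a)*v[1]]); return np.array([org+A.apply([q[0],y,q[1]]) for y in ys])
ys=np.linspace(-.15,.15,31)
# brightness profile along sealer x at lateral positions: find lid front edge row per column, shut and now
for nm,G in(('shut',g0),('now',g)):
    V=cv2.cvtColor(G,cv2.COLOR_BGR2GRAY).astype(float); res=[]
    for y in(-.13,-.12,.10,.11,.12,.13,.14):
        u0,v0=proj(i,edge(0,[y]))[0]; u=int(round(u0)); col=V[int(v0)-18:int(v0)+10,u-1:u+2].mean(1); k=np.argmin(np.diff(col)); res.append((u,int(v0)-18+k+.5))
    print(nm,res)
    
for a in(0,.1,.2,.3,.4):
    e=proj(i,edge(a,ys)); print(a,[round(float(np.interp(u,e[:,0][::-1],e[:,1][::-1])),1) for u,_ in res])
c=[cv2.resize(G[170:250,240:420],(720,320)) for G in (g,)]
cv2.imwrite('pics/c8.png',cv2.resize(g[120:260,235:425],(760,560),interpolation=3)); print(r.get_obs()['clock'])
E
```

```text
shut [(387, np.float64(218.5)), (382, np.float64(217.5)), (281, np.float64(195.5)), (277, np.float64(194.5)), (272, np.float64(193.5)), (267, np.float64(192.5)), (263, np.float64(191.5))]
now [(387, np.float64(217.5)), (382, np.float64(213.5)), (281, np.float64(192.5)), (277, np.float64(191.5)), (272, np.float64(186.5)), (267, np.float64(191.5)), (263, np.float64(190.5))]
0 [217.2, 216.2, 195.3, 194.4, 193.4, 192.4, 191.5]
0.1 [215.2, 214.1, 193.2, 192.4, 191.3, 190.3, 189.4]
0.2 [212.5, 211.4, 190.5, 189.7, 188.6, 187.6, 186.7]
0.3 [209.2, 208.1, 187.2, 186.3, 185.3, 184.3, 183.4]
0.4 [205.3, 204.3, 183.3, 182.4, 181.4, 180.4, 179.5]
8.85
```

View pics/c8.png

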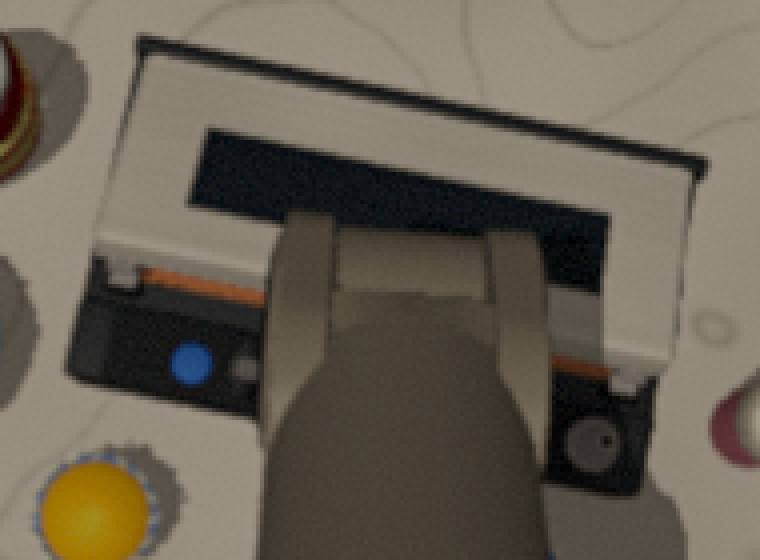

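The top view shows the lid's top front edge at about (272,181). Prediction is 181.4 at 0.40 rad and 185.3 at 0.30, so the lid is at its stop. I'll lift straight up and retreat.

carry_out(targets=[0.05,-0.004,0,0,0,0,0,0.05,-0.01,0,0,0,0,0,0.05,-0.02,0,-0.002,0,0,0,0.05,-0.045,0,-0.005,0,0,0,0.05,-0.08,0,-0.01,0,0,0,0.05,-0.12,0,-0.02,0,0,0,0.05,-0.16,0,-0.03,0,0,0,0.05,-0.18,0,-0.03,0,0,0,0.05,-0.18,0,-0.03,0,0,0,0.05,-0.18,0,-0.03,0,0,0,0.05,-0.18,0,-0.03,0,0,0])

```text
clock: 10.22
tcp_pos: [0.4806, 0.0198, 0.2399]
orientation: [0.139, 1.569, -0.137]
contact_force: [-0.4, -0.6, 0.5]
grip_width: 0.0502
```

```bash
python3 - <<'E'
from h import *
i,w=snap('wrist','w9.png'); i,g=snap('scene','s9.png'); i,t=snap('top','t9.png'); o=r.get_obs(); print(o['clock'],o['tcp_pos'],o['contact_force'])
im=np.zeros((600,640,3),np.uint8); im[:300]=w[60:360]; im[300:,:320]=cv2.resize(g[120:270,150:450],(320,160))[:300] if 0 else cv2.resize(g[100:300,180:393],(320,300)); im[300:,320:]=cv2.resize(t[100:287,220:420],(320,300))
cv2.imwrite('pics/c9.png',im)
E
```

```text
10.375 [0.48090681 0.01983758 0.240242  ] [-0.35036053 -0.04458709 -0.13694414]
```

View pics/c9.png

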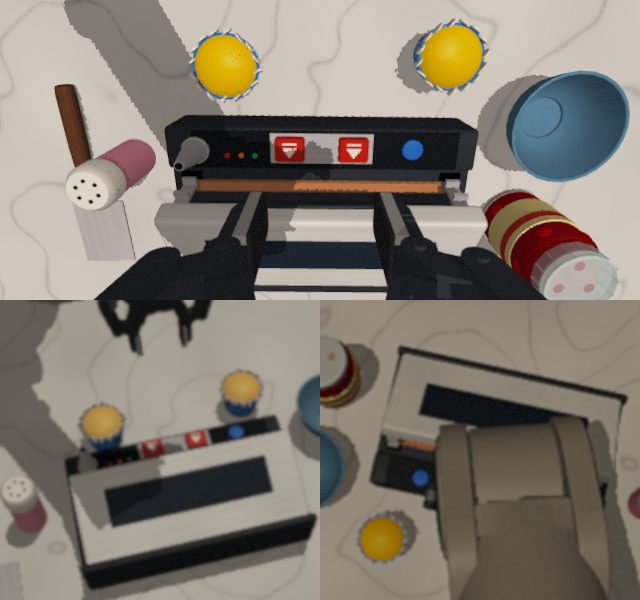

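The lid stayed up, both keys are proud again, nothing has moved, and the gripper is clear. Handing in.

```bash
python3 -c "
from bench import r
print(r.hand_in())"
```

```text
the job is handed in; nothing more can be done
None
```

The sealer is open. I pressed both red keys together, one fingertip on each, and held them down for about 5 s at about 15 N in total. I let them up only after the lid had stopped moving, then backed off to 0.24 m height and handed in at about 10.4 s.

- **Lid:** before I let the keys up, its front edge in the top view was at row 181. Fully up predicts 181.4 and 0.30 rad predicts 185.3, so I take it to be at its stop. The scene camera could not tell the angles apart, and my automatic edge search gave scattered rows, so this rests on an edge I read by eye.
- **After retreating:** the pictures show the lid still up, both red keys back up, the blue key not visibly pressed, and nothing visibly moved or tipped. The tool force was close to zero.
- **Sideways force:** while pressing there was about 5 N on the tool toward the robot. It grew in step with the pressing force, so I took it as friction on the keys. The pictures showed no contact with the lid, but I could not measure that contact directly.
- **Camera agreement:** the cameras placed the key midpoint within about 3–5 mm of each other, which was inside the margin the keys allow.

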